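# Draw a lamp tube out from under a half lid

## Robot

A 6-joint arm with a two-finger parallel gripper is mounted at the origin on the work surface. World frame = base frame: x ahead of the robot, y to its left, z up, the work surface at z = 0. Lengths are in m, angles in degrees, forces in N, time in s.
With the tool pointing down it reaches from about 0.375 to 0.9 m from the base axis. Payload 3.1 kg.
Tool frame: the origin (TCP) lies on the centre line of the jaws, within the pads' length; the fingertips stand 25 mm ahead of it and the grasp point (between the pads) lies 6 mm ahead of it; z points along the fingers, y is the line along which they close (so a half turn about z gives the same grasp; the last joint's range is limited). The gripper opens to 87 mm and grips with 3 to 60 N. Pads are 19 mm wide; open, the fingers measure 117 mm over their backs; the gripper's body (75 mm by 190 mm) begins 51 mm behind the grasp point.
Start: joints at [66.95, 30.224, 82.088, -0, 67.689, -10.227], TCP at [0.139, 0.609, 0.248] pointing down, gripper open.
Joint ranges: [-176.69, 176.69], [-43.24, 126.21], [12.49, 139.97], [-82, 262], [0, 151.66], [-163.58, 163.58]. Speed limits (degrees/s): [159.86, 159.86, 180, 180, 180, 180].

## Interface

Orientations are given as a 3x3 rotation matrix whose columns are the frame's x, y, z axes.
In Python, from rig import * gives the robot as it stands.
- The arm moves only by the tool step_arm, never from a script. Its argument "steps" is a list of rows, each a list of 7 numbers: the shift along the tool's x, y, z normalised to -1 to 1, where 1 is 0.3 m, then the turn, a rotation vector about the tool's x, y, z normalised to -1 to 1, where 1 is 45 degrees, then the gripper's target within -1 to 1 (shut at 1, half-way at 0, fully open at -1). A call has 1 to 8 rows; each row is the pose to reach, as a shift and turn from the pose commanded when the call began, along the tool's axes at that moment; what a row does not reach only later rows make up. A row lasts 1/12 s, in which the tool goes at most 41.7 mm and 7.16 degrees, less where a joint would pass 70% of its speed; a pose out of reach is approached as far as the arm can. A call with a number of a shift or a turn outside -1 to 1 is refused whole. A call with a gripper value outside its range is refused whole. The fingers move at their own pace and stop on an object; the grip force is fixed at half the most. Time passes only in rows, so rows that repeat a pose let the fingers close. It gives the time, the measured TCP pose, the force, the opening and the grip force at its end, in the units of the state.
- read_state(): the state, without advancing time (a new reading comes with each control period).
- capture(name): name is "side" or "top" or "wrist"; returns a dict with "image" (384x512x3 uint8, red, green, blue), "vertical_fov" (degrees; the focal length in pixels is half the picture's height over the tangent of half this angle, whatever the lens; pixels are square), "cx", "cy" (the principal point, pixels), "k1" (the pictures are not rectified: a ray, as slopes to the right and down, at radius r is drawn at 1 + k1 r^2 times it, then the intrinsics apply), "world_from_camera" (4x4, takes a point from camera to world coordinates); the wrist camera has in their place "T_tool_cam" (4x4, takes a point from camera to tool coordinates, whose origin is the TCP and whose axes are the flange's). Camera axes: x right, y down, z forward; pixel columns grow to the right and rows downward; lengths in m; the calibration is good to about 2 mm. A picture is of the moment at which its call begins: read the wrist's pose just before it. There is no depth.
- hand_in(): hands the job in; it is judged then, once.
The state is a dict: "time_s": time; "joint_positions": joint angles; "qvel": joint speeds; "tau": joint torques, N m; "position": TCP position; "tcp_rot": TCP orientation; "force": force on the tool from outside, world axes, zero at the start; "moment": the same for the moment, N m; "opening": opening from 0.0 (shut) to 1.0 (fully open); "grasp_force": force on a finger pad.
Only numpy, scipy, OpenCV 4.12 (cv2) and the standard library are available. Lean on these libraries where they do the work, as an engineer would, in place of code of your own. Each camera call takes 0.05 s, during which the arm holds its last target. There are 200 camera calls.

## Task

The white glass lamp tube lies in the storage tote with one half under the fixed blue half lid. Grip it gently (it is thin glass: squeeze it with no more than 40 N and do not knock it hard), tilt it and draw it slantwise out through the open half of the tote without disturbing the wooden dowel beside it or the other things on the bench. Finish holding the tube still and level in the gripper, about 10 cm above the top of the tote and touching nothing else; do not put it down.

Things in the scene. Friction and masses are not known exactly. Their poses are not given: they have to be found in the camera images.
- tote: Clear plastic storage tote, fixed to the bench, with a fixed blue half lid. Origin: centre of its underside, on the bench. Outside 240 mm along its x, 350 mm along its y, 110 mm high to the lid's top; walls, floor and lid 5 mm thick (lid's underside at z = 105 mm). The lid covers y = -5 to +175 mm. A dark liner covers its floor.
- opening (a point): Centre of the tote's open half, at the lid's height (0, -87.5, 110 mm in the tote's frame, same axes). The opening is 165 mm along y (y = -170 to -5 mm of the tote) by 230 mm along x, with a flat rim around it.
- lanes (a point): Point inside the tote (0, 0, 37 mm in its frame), at the tops of two grey foam cradles. These are 15 mm wide, run across x, centred at y = -122.5 and +65 mm; lips up to z = 44 mm form two lanes at x = -42 and +42 mm. Tube and dowel lie in these lanes, in either order, parallel to the tote's y and free to lift out.
- tube: White glass lamp tube with metal end caps, 16 mm in diameter, 288 mm long, about 60 g; rigid. Origin at its centre; its y axis runs along it, towards the lid side (+y of the tote). At the start it lies level in one lane, its axis 45 mm above the bench, its middle up to 8 mm off the tote's y = 0. It breaks when squeezed by more than 40 N per finger or knocked or jammed against the tote with more than 25 N.
- tube_open_end (a point): Centre of the tube's end face at the open half of the tote (144 mm from the tube's origin, along -y).
- tube_lid_end (a point): Centre of the tube's end face that starts under the lid (144 mm from the tube's origin, along +y).
- dowel: Wooden dowel, 16 mm in diameter, 288 mm long, in the other lane, 84 mm from the tube; origin at its centre, y axis along it. To be left lying.
- paint_can: Bystander: paint can, 90 mm in diameter, 100 mm high, right of the tote; origin centre of underside.
- screw_jar: Bystander: glass jar with red cap, 64 mm in diameter, 75 mm high, right of the tote; origin centre of underside.
- tape_roll: Bystander: yellow tape roll, 100 mm in diameter, 25 mm high, left of the tote; origin centre of underside.
- screwdriver: Bystander: orange screwdriver lying near the front right; origin on its underside.
- carton: Bystander: cardboard box 110 x 160 x 90 mm, back left; origin centre of underside.
- mug: Bystander: blue mug, 76 mm in diameter, 90 mm high, left; origin centre of underside.

How it is judged:
By the outcome, as a careful person would: the job done as asked, in the order asked, and still so for the second after the job is handed in, while the arm keeps its last pose, push and grip.
It also fails if it takes over 48 s, if anything falls off the work surface, if the arm or the gripper's body presses on something with over 40 N, if the wrist force passes 120 N, or if a joint passes its speed limit or range.

## Working session

There is one attempt and no reset: what is moved stays moved. The work goes in short steps, Python scripts to look and compute and a tool call to move; the robot and the scene stay as the last step left them, time stands still between calls to the robot, and variables do not carry over. Pictures are saved under pics/ and viewed, at most 10 in all, crops included, and the job is handed in when it is done.

Besides the shell and the picture viewer there is one more tool, called after ">>>" as name([rows], argument=value, ...), one row to a line, values as JSON. step_arm: Moves the arm, as the interface text tells. Scaled input: -1 to 1 covers 0.3 m each way for a shift and 45 degrees each way for a turn. Its arguments: {"type":"object","properties":{"steps":{"type":"array"}},"required":["steps"]}

```bash
mkdir -p pics; cat > h.py <<'E'
from rig import *
import numpy as np, cv2
def cap(n):
    s=read_state(); c=capture(n)
    if n=="wrist":
        T=np.eye(4);T[:3,:3]=np.array(s["tcp_rot"]);T[:3,3]=s["position"];c["T"]=T@np.array(c["T_tool_cam"])
    else: c["T"]=np.array(c["world_from_camera"])
    im=np.asarray(c["image"]);f=im.shape[0]/2/np.tan(np.radians(c["vertical_fov"])/2)
    c["f"]=f;return c
def save(c,n,s=1.5): cv2.imwrite(n,cv2.resize(np.asarray(c["image"])[:,:,::-1],None,fx=s,fy=s,interpolation=cv2.INTER_CUBIC))
def ray(c,u,v):
    d=np.array([(u-c["cx"])/c["f"],(v-c["cy"])/c["f"]]);s=d.copy()
    for _ in range(30): s=d/(1+c["k1"]*(s@s))
    r=c["T"][:3,:3]@np.array([s[0],s[1],1]);return c["T"][:3,3],r
def onz(c,u,v,z):
    o,r=ray(c,u,v);return o+r*(z-o[2])/r[2]
def proj(c,p):
    q=np.linalg.inv(c["T"])@np.append(p,1);s=q[:2]/q[2];s=s*(1+c["k1"]*(s@s));return s*c["f"]+[c["cx"],c["cy"]]
E
python3 - <<'E'
from h import *
for n in("top","side"):
    c=cap(n);save(c,f"pics/{n}0.png");print(n,c["T"].round(3).tolist(),c["f"],c["k1"],c["cx"],c["cy"])
s=read_state();print(s["position"],np.round(s["tcp_rot"],3).tolist(),s["time_s"])
E
```

```text
top [[-0.001, -0.989, 0.145, 0.259], [-1.0, -0.003, -0.026, 0.008], [0.026, -0.145, -0.989, 1.506], [0.0, 0.0, 0.0, 1.0]] 426.09176953576537 0.02297221786668748 251.9012230839694 195.8496196550354
side [[0.74, -0.523, 0.423, -0.121], [-0.672, -0.584, 0.454, -0.665], [0.009, -0.621, -0.784, 1.225], [0.0, 0.0, 0.0, 1.0]] 455.15418857016147 0.0013596678826348454 258.5595346597208 193.53840025656805
[0.1384521  0.60884874 0.2466555 ] [[-0.975, 0.222, -0.001], [0.222, 0.975, -0.002], [0.0, -0.002, -1.0]] 0.1
```

View pics/top0.png

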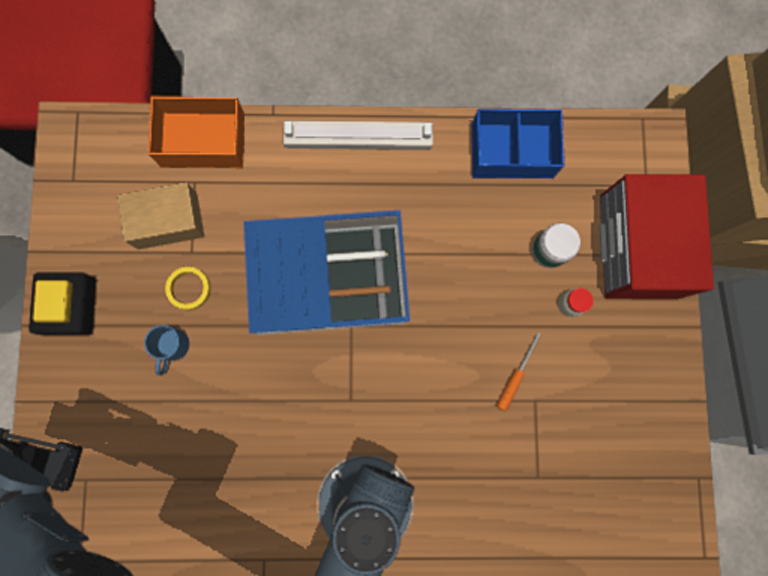

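View pics/side0.png

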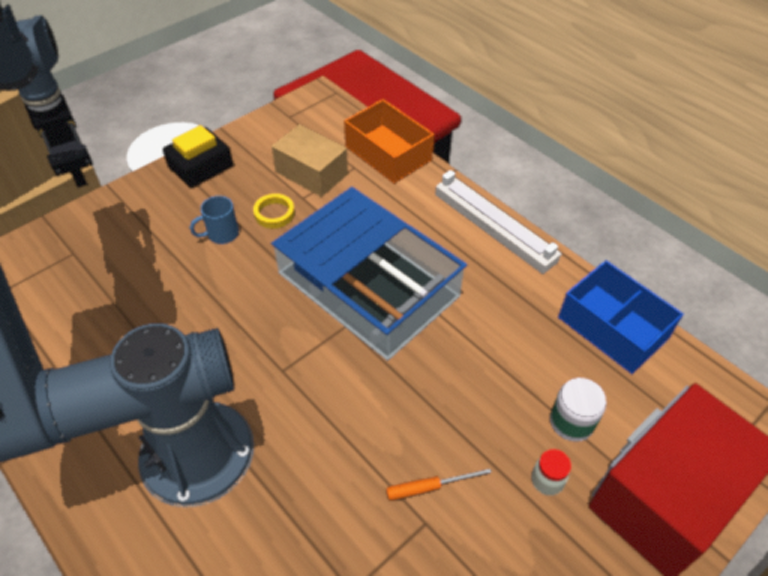

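The top view (1.5x) shows the lid and rim outline with corners at about (245,222), (401,210), (410,321) and (249,333). The tube is the far rod, running from (327,257) to (388,254), and the dowel is the near one. The side view agrees: white rod in the far lane.

```bash
python3 - <<'E'
from h import *
c=cap("top");im=np.asarray(c["image"]);hsv=cv2.cvtColor(im,cv2.COLOR_RGB2HSV)
m=cv2.inRange(hsv,(100,110,60),(125,255,255));m[:,:155]=0;m[:,285:]=0;m[:130]=0;m[230:]=0
pts=np.argwhere(m)[:,::-1]
P=np.array([onz(c,u,v,.11)[:2] for u,v in pts],np.float32)
(cx,cy),wh,a=cv2.minAreaRect(P);print("rim rect",cx,cy,wh,a)
box=cv2.boxPoints(((cx,cy),wh,a));print(box.round(4))
roi=im[155:185,218:265].astype(int)
t=(roi.min(2)>150)
q=np.argwhere(t)+[155,218];W=np.array([onz(c,u,v,.050)[:2] for v,u in q])
mu=W.mean(0);_,_,V=np.linalg.svd(W-mu);s=(W-mu)@V[0];print("tube",len(q),mu,V[0],s.min(),s.max(),(mu+s.min()*V[0]),(mu+s.max()*V[0]))
s=cap("side");i2=np.asarray(s["image"]);
cv2.imwrite("pics/zoom.png",np.hstack([cv2.resize(im[130:230,155:285,::-1],(390,300)),cv2.resize(i2[120:250,170:320,::-1],(390,300))]))
E
```

```text
rim rect 0.5164769887924194 0.08748041838407516 (0.24983467161655426, 0.34882652759552) 4.510653972625732
[[ 0.3782  0.2515]
 [ 0.4057 -0.0962]
 [ 0.6547 -0.0766]
 [ 0.6273  0.2712]]
tube 156 [0.56434205 0.02197546] [-0.08231574  0.9966063 ] -0.0668133693651113 0.06641691188672343 [ 0.56984184 -0.04461116] [0.55887489 0.08816698]
```

View pics/zoom.png

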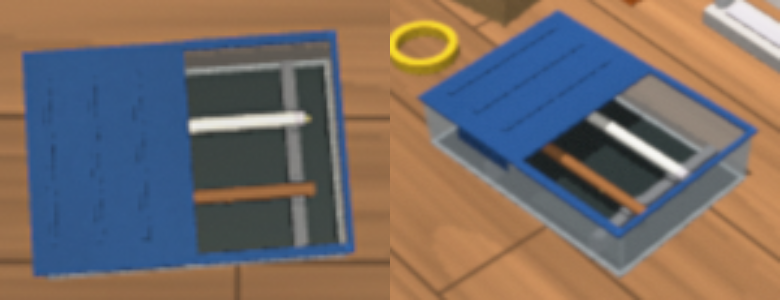

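Tote centre is at about (0.5165, 0.0875) with 4.5° yaw. The zoom shows the tube in the far lane at tote x = +42 mm, with the gripping stretch clear. I'll plan a hover there with the tool rolled 15°, so the gripper body clears the rim.

```bash
cat >> h.py <<'E'
from scipy.spatial.transform import Rotation as Ro
YAW=np.radians(4.5);RT=Ro.from_euler('z',YAW).as_matrix();C=np.array([.5165,.0875,0])
def tool(roll,pitch=0):
    s,c=np.sin(np.radians(roll)),np.cos(np.radians(roll))
    A=np.array([[0,c,s],[1,0,0],[0,s,-c]])
    return RT@Ro.from_euler('x',-pitch,degrees=True).as_matrix()@A   # pitch>0: -y end up
def row(R,p,s=None):
    s=s or read_state();R0=np.array(s["tcp_rot"])
    d=R0.T@(p-np.array(s["position"]));w=Ro.from_matrix(R0.T@R).as_rotvec(degrees=True)
    return np.r_[d/.3,w/45].round(3)
def tcp(pt,R,a): return np.asarray(pt)-R[:,2]*a
E
python3 - <<'E'
from h import *
R=tool(15);print(row(R,tcp([.564,.026,.225],R,.011)))
E
```

```text
[-1.805 -1.583  0.039 -0.289 -0.211  1.605]
```

>>> step_arm([
  [-0.8,-0.7,0,0,0,0.8,-1],
  [-0.8,-0.7,0,0,0,0.8,-1],
  [-0.8,-0.7,0,0,0,0.8,-1],
  [-0.8,-0.7,0,0,0,0.8,-1],
  [-0.8,-0.7,0,0,0,0.8,-1],
  [-0.8,-0.7,0,0,0,0.8,-1],
  [-0.8,-0.7,0,0,0,0.8,-1],
  [-0.8,-0.7,0,0,0,0.8,-1],
])

```text
time_s: 0.87
position: [0.3275, 0.3486, 0.2476]
tcp_rot: [[-0.657, 0.754, 0.0], [0.754, 0.657, -0.001], [-0.001, -0.0, -1.0]]
force: [0.4, 0.3, -0.1]
opening: 1.0
grasp_force: 0.0
```

```bash
python3 - <<'E'
from h import *
R=tool(15);print(row(R,tcp([.564,.026,.225],R,.011)))
E
```

```text
[-1.323 -0.12   0.041 -0.322 -0.105  0.809]
```

>>> step_arm([
  [-0.97,-0.09,0.03,-0.3,-0.1,0.8,-1],
  [-0.97,-0.09,0.03,-0.3,-0.1,0.8,-1],
  [-0.97,-0.09,0.03,-0.3,-0.1,0.8,-1],
  [-0.97,-0.09,0.03,-0.3,-0.1,0.8,-1],
  [-0.97,-0.09,0.03,-0.3,-0.1,0.8,-1],
  [-0.97,-0.09,0.03,-0.3,-0.1,0.8,-1],
  [-0.97,-0.09,0.03,-0.3,-0.1,0.8,-1],
  [-0.97,-0.09,0.03,-0.3,-0.1,0.8,-1],
])

```text
time_s: 1.53
position: [0.5031, 0.109, 0.2394]
tcp_rot: [[-0.08, 0.966, 0.248], [0.997, 0.078, 0.016], [-0.004, 0.248, -0.969]]
force: [0.9, 1.2, 0.6]
opening: 0.999
grasp_force: 0.0
```

```bash
python3 - <<'E'
from h import *
R=tool(15);print(row(R,tcp([.564,.026,.225],R,.011)))
E
```

```text
[-0.292  0.162  0.056 -0.014  0.004  0.003]
```

>>> step_arm([
  [-0.1,0.05,0.02,-0.014,0.004,0.003,-0.3],
  [-0.2,0.1,0.04,-0.014,0.004,0.003,-0.3],
  [-0.292,0.162,0.056,-0.014,0.004,0.003,-0.3],
  [-0.292,0.162,0.056,-0.014,0.004,0.003,-0.3],
  [-0.292,0.162,0.056,-0.014,0.004,0.003,-0.3],
])

```text
time_s: 1.95
position: [0.5571, 0.0303, 0.234]
tcp_rot: [[-0.082, 0.964, 0.252], [0.997, 0.079, 0.023], [0.002, 0.253, -0.967]]
force: [-0.7, 0.5, 0.0]
opening: 0.714
grasp_force: 0.0
```

```bash
python3 - <<'E'
from h import *
c=cap("wrist");save(c,"pics/w1.png")
s=read_state();print(s["position"],s["opening"],s["joint_positions"])
print(c["T"].round(3).tolist(),np.array(c["T_tool_cam"]).round(3).tolist())
for y in(-.13,-.065,-.01): print(proj(c,C+RT@[.042,y,.045])*1.5)
R=tool(15);print(row(R,tcp([.564,.026,.225],R,.011)))
E
```

```text
[0.55562464 0.03150838 0.23370524] 0.6840558516162877 [-10.27158061  21.4919533  103.06105728   5.88358109  41.57773734
 -19.00580452]
[[0.964, 0.012, 0.264, 0.516], [0.079, -0.967, -0.242, 0.098], [0.252, 0.254, -0.934, 0.366], [0.0, 0.0, 0.0, 1.0]] [[-0.001, -0.964, -0.265, 0.071], [1.0, -0.001, -0.001, -0.0], [0.001, -0.265, 0.964, -0.137], [0.0, 0.0, 0.0, 1.0]]
[340.37177402 343.65365799]
[338.1259801  270.67278735]
[335.97314552 202.72170716]
[-0.021  0.018 -0.002 -0.01  -0.005  0.006]
```

View pics/w1.png

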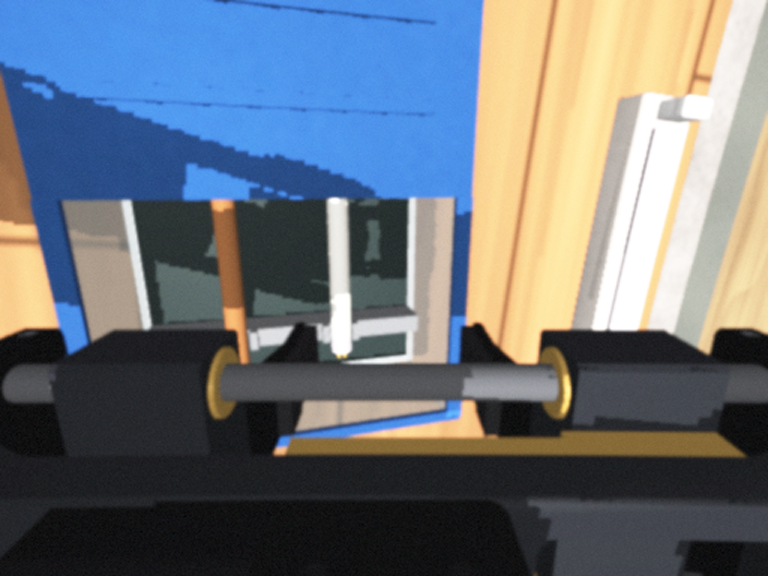

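The wrist view shows the tube at columns 338–341 (rows 205–355), within 3 px of prediction, and the dowel at column about 225, so the estimate holds. Next I descend vertically.

```bash
python3 - <<'E'
from h import *
R=tool(15)
for z in (.14,.09,.046): print(row(R,tcp([.564,.026,z],R,.011)))
E
```

```text
[-0.021 -0.053  0.272 -0.01  -0.005  0.006]
[-0.022 -0.095  0.434 -0.01  -0.005  0.006]
[-0.022 -0.132  0.576 -0.01  -0.005  0.006]
```

>>> step_arm([
  [-0.021,0,0.07,-0.01,-0.005,0.006,-0.25],
  [-0.021,-0.025,0.17,-0.01,-0.005,0.006,-0.25],
  [-0.021,-0.053,0.272,-0.01,-0.005,0.006,-0.25],
  [-0.022,-0.074,0.353,-0.01,-0.005,0.006,-0.25],
  [-0.022,-0.095,0.434,-0.01,-0.005,0.006,-0.25],
  [-0.022,-0.095,0.434,-0.01,-0.005,0.006,-0.25],
  [-0.022,-0.095,0.434,-0.01,-0.005,0.006,-0.25],
])

```text
time_s: 2.58
position: [0.56, 0.0274, 0.1]
tcp_rot: [[-0.081, 0.963, 0.255], [0.997, 0.078, 0.022], [0.001, 0.256, -0.967]]
force: [0.6, 0.6, 0.4]
opening: 0.624
grasp_force: 0.0
```

```bash
python3 - <<'E'
from h import *
c=cap("wrist");save(c,"pics/w2.png")
s=read_state();print(s["position"],s["opening"],s["force"],s["joint_positions"])
for y in(-.13,-.065,-.01): print(proj(c,C+RT@[.042,y,.045])*1.5)
R=tool(15)
for z in (.09,.065,.046): print(row(R,tcp([.564,.026,z],R,.011),s))
E
```

```text
[0.56141252 0.02694262 0.10139165] 0.6331847784962883 [-0.38560536  0.26323851  1.27934291] [-10.64386807  35.01687886 108.80467433  10.52778938  21.97325728
 -24.58198628]
[369.19031975 434.66225944]
[367.87878787 323.54861038]
[366.52260164 214.16482672]
[-0.004 -0.002  0.002  0.001 -0.001  0.003]
[-0.004 -0.023  0.083  0.001 -0.001  0.003]
[-0.004 -0.04   0.144  0.001 -0.001  0.003]
```

View pics/w2.png

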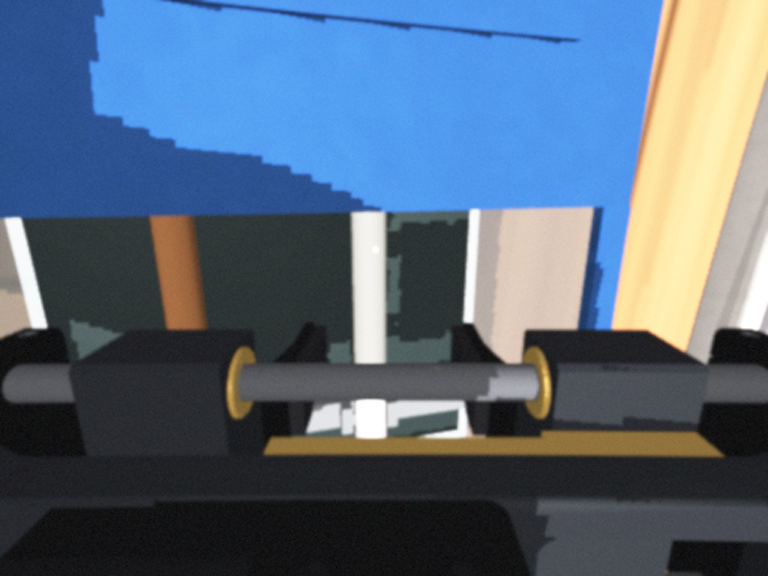

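Tube centred between the fingers (column about 369, against 367 predicted). I'll lower, then close slowly.

>>> step_arm([
  [-0.004,-0.011,0.04,0.001,-0.001,0.003,-0.25],
  [-0.004,-0.021,0.083,0.001,-0.001,0.003,-0.25],
  [-0.004,-0.03,0.115,0.001,-0.001,0.003,-0.25],
  [-0.004,-0.038,0.142,0.001,-0.001,0.003,-0.25],
  [-0.004,-0.038,0.142,0.001,-0.001,0.003,-0.25],
  [-0.004,-0.038,0.142,0.001,-0.001,0.003,-0.25],
])

```text
time_s: 3.13
position: [0.5621, 0.0248, 0.0572]
tcp_rot: [[-0.078, 0.963, 0.259], [0.997, 0.075, 0.02], [-0.001, 0.26, -0.966]]
force: [0.3, 0.3, -0.1]
opening: 0.627
grasp_force: 0.0
```

```bash
python3 - <<'E'
from h import *
s=read_state();print(s["position"],s["opening"],s["force"])
R=tool(15);print(row(R,tcp([.564,.026,.046],R,.011),s))
E
```

```text
[0.56209947 0.02483431 0.0571906 ] 0.6269239866614145 [ 0.28146587  0.31000665 -0.05814185]
[ 0.003 -0.003  0.001  0.001  0.001 -0.001]
```

>>> step_arm([
  [0,-0.002,0,0,0,0,0.0],
  [0,-0.002,0,0,0,0,0.2],
  [0,-0.002,0,0,0,0,0.4],
  [0,-0.002,0,0,0,0,0.5],
  [0,-0.002,0,0,0,0,0.55],
  [0,-0.002,0,0,0,0,0.55],
  [0,-0.002,0,0,0,0,0.55],
  [0,-0.002,0,0,0,0,0.55],
])

```text
time_s: 3.8
position: [0.5614, 0.0246, 0.0567]
tcp_rot: [[-0.077, 0.963, 0.259], [0.997, 0.075, 0.02], [-0.001, 0.259, -0.966]]
force: [-1.4, -1.3, -0.1]
opening: 0.234
grasp_force: 0.0
```

>>> step_arm([
  [0,0,0,0,0,0,0.6],
  [0,0,0,0,0,0,0.65],
  [0,0,0,0,0,0,0.7],
  [0,0,0,0,0,0,0.8],
  [0,0,0,0,0,0,0.9],
  [0,0,0,0,0,0,1],
  [0,0,0,0,0,0,1],
  [0,0,0,0,0,0,1],
])

```text
time_s: 4.47
position: [0.5614, 0.0246, 0.0567]
tcp_rot: [[-0.077, 0.963, 0.259], [0.997, 0.075, 0.02], [-0.001, 0.259, -0.966]]
force: [-0.5, 0.4, 0.5]
opening: 0.177
grasp_force: 30.0
```

```bash
python3 - <<'E'
from h import *
s=read_state();print(s["position"],s["opening"],s["force"],s["moment"],s["grasp_force"])
# tube line plan in the tote frame: grasp point g from lid end distance L
L=.209; P=np.array([-.005,.084]); Cx=None
R=np.array(s["tcp_rot"]);g0=np.array(s["position"])+R[:,2]*.011;print("grasp tote",RT.T@(g0-C))
gx=(RT.T@(g0-C))[0]
Rb=R
def pose(th,sd):
    t=np.radians(th);d=L-sd
    y,z=P[0]-d*np.cos(t),P[1]+d*np.sin(t)
    Rn=RT@Ro.from_euler('x',-th,degrees=True).as_matrix()@RT.T@Rb
    return Rn,tcp(C+RT@[gx,y,z],Rn,.011),(y,z),z-L*np.sin(t)
for th,sd in((14,.140),(18,.115),(22,.095),(26,.07),(30,.05),(30,.02),(30,-.02)):
    Rn,p,g,ze=pose(th,sd);print(th,sd,row(Rn,p,s),np.round(g,3),round(ze,3))
E
```

```text
[0.56143959 0.02463849 0.05669018] 0.17743675344200413 [-0.51015618  0.42752376  0.46261345] [-0.12358053  0.13061702  0.00158824] 29.99987930059433
grasp tote [ 0.04272237 -0.066203    0.0460667 ]
14 0.14 [-0.011  0.047 -0.175 -0.    -0.3   -0.081] [-0.072  0.101] 0.05
18 0.115 [-0.083  0.058 -0.214 -0.    -0.386 -0.104] [-0.094  0.113] 0.048
22 0.095 [-0.135  0.069 -0.257 -0.001 -0.472 -0.127] [-0.111  0.127] 0.048
26 0.07 [-0.197  0.085 -0.315 -0.001 -0.558 -0.15 ] [-0.13   0.145] 0.053
30 0.05 [-0.238  0.101 -0.373 -0.001 -0.644 -0.173] [-0.143  0.163] 0.059
30 0.02 [-0.324  0.114 -0.421 -0.001 -0.644 -0.173] [-0.169  0.178] 0.074
30 -0.02 [-0.44   0.131 -0.486 -0.001 -0.644 -0.173] [-0.203  0.198] 0.094
```

>>> step_arm([
  [-0.002,0.006,-0.022,0,-0.035,-0.01,1],
  [-0.003,0.012,-0.045,0,-0.075,-0.02,1],
  [-0.005,0.02,-0.075,0,-0.128,-0.035,1],
  [-0.007,0.029,-0.107,0,-0.184,-0.05,1],
  [-0.009,0.037,-0.138,0,-0.237,-0.064,1],
  [-0.01,0.043,-0.16,0,-0.274,-0.074,1],
  [-0.011,0.047,-0.175,0,-0.3,-0.081,1],
  [-0.011,0.047,-0.175,0,-0.3,-0.081,1],
])

```text
time_s: 5.13
position: [0.5618, 0.0222, 0.1118]
tcp_rot: [[-0.077, 0.957, 0.278], [0.967, 0.14, -0.213], [-0.243, 0.253, -0.937]]
force: [0.1, -0.0, -1.0]
opening: 0.171
grasp_force: 30.0
```

```bash
python3 - <<'E'
from h import *
s=read_state();print(s["position"],s["opening"],s["force"],s["moment"],s["grasp_force"])
c=cap("side");w=cap("wrist");im=np.asarray(c["image"])[100:260,150:330,::-1]
cv2.imwrite("pics/m1.png",np.hstack([cv2.resize(im,(400,355),interpolation=2),cv2.resize(np.asarray(w["image"])[:,:,::-1],(400,355))]))
E
```

```text
[0.56181177 0.02218921 0.11178431] 0.1713091513421449 [ 0.14658288 -0.03323873 -0.96402974] [-0.01506076  0.26266204 -0.03675456] 30.000201165676117
```

View pics/m1.png

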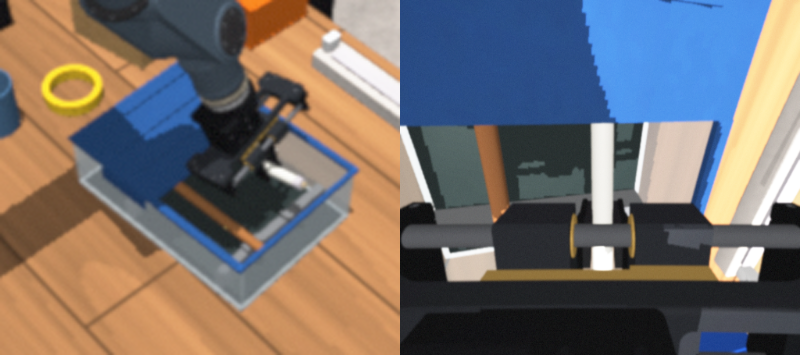

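The picture shows the tube held and tilted, with its tip at about (303,184) in the left crop. I'll check for slip by casting that ray onto the tube's plane.

```bash
cat >> h.py <<'E'
def onx(c,u,v,x):
    o,r=ray(c,u,v);o=RT.T@(o-C);r=RT.T@r;return o+r*(x-o[0])/r[0]
E
python3 - <<'E'
from h import *
s=read_state();R=np.array(s["tcp_rot"]);g=RT.T@(np.array(s["position"])+R[:,2]*.011-C);ax=RT.T@-R[:,0]
print("g",g,"axis",ax)
c=cap("side");print("tip seen",onx(c,286.4,183,g[0]),"exp 74-80:",g+ax*.074,g+ax*.08)
print(proj(c,C+RT@(g+ax*.076)), "if sagged to 8deg",proj(c,C+RT@(g+np.array([0,-.99,.139])*.076)))
L=.209; P=np.array([-.005,.084])
for th,sd in((14,.140),(18,.115),(22,.095),(26,.07),(30,.05),(30,.02),(30,-.02),(30,-.04)):
    t=np.radians(th);d=L-sd;y,z=P[0]-d*np.cos(t),P[1]+d*np.sin(t)
    Rn=RT@Ro.from_euler('x',14-th,degrees=True).as_matrix()@RT.T@R
    print(th,sd,row(Rn,tcp(C+RT@[g[0],y,z],Rn,.011),s))
E
```

```text
g [ 0.04252239 -0.07171754  0.10065414] axis [-1.72709112e-04 -9.70357613e-01  2.41673483e-01]
tip seen [ 0.04252239 -0.14187364  0.11835105] exp 74-80: [ 0.04250961 -0.143524    0.11853798] [ 0.04250857 -0.14934615  0.11998802]
[287.26735301 183.47143727] if sagged to 8deg [287.48124124 185.29085252]
14 0.14 [-0.001 -0.     0.    -0.    -0.     0.   ]
18 0.115 [-0.081  0.006 -0.021 -0.    -0.086 -0.023]
22 0.095 [-0.142  0.014 -0.051 -0.    -0.172 -0.046]
26 0.07 [-0.217  0.025 -0.092 -0.    -0.258 -0.069]
30 0.05 [-0.27   0.038 -0.14  -0.    -0.343 -0.092]
30 0.02 [-0.367  0.045 -0.166 -0.    -0.343 -0.092]
30 -0.02 [-0.495  0.054 -0.202 -0.    -0.343 -0.092]
30 -0.04 [-0.559  0.059 -0.22  -0.    -0.343 -0.092]
```

No slip: the tip is seen at z = 118 mm, against 118–120 mm expected. I'll draw it out slantwise, steepening as it goes.

>>> step_arm([
  [-0.035,0.002,-0.009,0,-0.036,-0.01,1],
  [-0.081,0.006,-0.021,0,-0.086,-0.023,1],
  [-0.112,0.01,-0.036,0,-0.129,-0.035,1],
  [-0.142,0.014,-0.051,0,-0.172,-0.046,1],
  [-0.18,0.02,-0.071,0,-0.215,-0.058,1],
  [-0.217,0.025,-0.092,0,-0.258,-0.069,1],
  [-0.244,0.032,-0.116,0,-0.3,-0.08,1],
  [-0.27,0.038,-0.14,0,-0.343,-0.092,1],
])

```text
time_s: 5.95
position: [0.5667, -0.0474, 0.1726]
tcp_rot: [[-0.067, 0.953, 0.294], [0.863, 0.203, -0.462], [-0.501, 0.223, -0.836]]
force: [-0.1, 0.6, -1.4]
opening: 0.173
grasp_force: 30.0
```

```bash
python3 - <<'E'
from h import *
s=read_state();R=np.array(s["tcp_rot"]);g=RT.T@(np.array(s["position"])+R[:,2]*.011-C);ax=RT.T@-R[:,0]
print(s["force"],s["moment"],s["opening"],s["joint_positions"],g,ax,"lid end",g-ax*.212, "at lid edge z",g[2]-ax[2]*(-.005-g[1])/-ax[1])
c=cap("side");print(proj(c,C+RT@(g+ax*.076)),proj(c,C+RT@(g-ax*.212)))
im=np.asarray(c["image"])[80:260,150:350,::-1];cv2.imwrite("pics/m2.png",cv2.resize(im,(600,540)))
L=.212; P=np.array([-.005,.084])
for th,sd in((30,.05),(30,.02),(30,-.02),(30,-.04)):
    t=np.radians(th);d=L-sd;y,z=P[0]-d*np.cos(t),P[1]+d*np.sin(t)
    print(th,sd,row(R,tcp(C+RT@[g[0],y,z],R,.011),s))
E
```

```text
[-0.07641652  0.61678247 -1.36807582] [ 0.22507132  0.22621893 -0.00042872] 0.17257778669059812 [ -3.41483609  31.28863685 107.37860081 -54.9901509   32.82215522
  33.35027182] [ 0.04233903 -0.14370473  0.16342908] [-0.00130549 -0.86570316  0.50055603] lid end [0.04261579 0.03982434 0.05731121] at lid edge z 0.08322897308158522
[305.20283232 177.25075124] [245.49852593 166.21164976]
30 0.05 [-0.007  0.    -0.002  0.     0.     0.   ]
30 0.02 [-0.107  0.001 -0.002  0.     0.     0.   ]
30 -0.02 [-0.241  0.001 -0.002  0.     0.     0.   ]
30 -0.04 [-0.307  0.001 -0.002  0.     0.     0.   ]
```

View pics/m2.png

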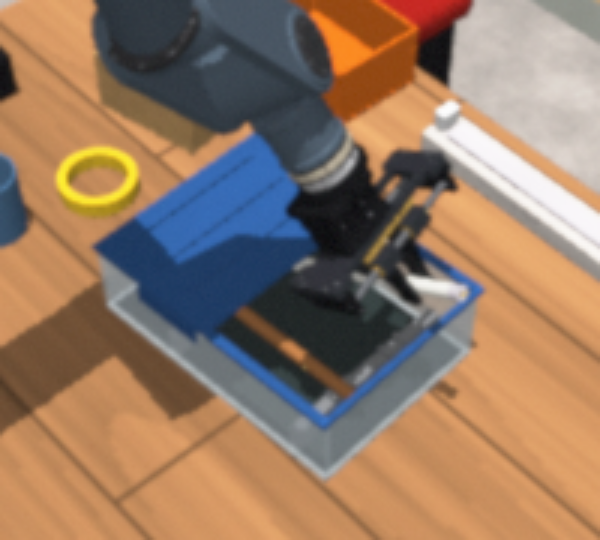

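Tip is at (467,292), i.e. (305.7,177.3) in full pixels, which matches the prediction of (305.2,177.3). The joints and forces look fine, so I slide along the axis until the lid end is clear.

>>> step_arm([
  [-0.03,0,0,0,0,0,1],
  [-0.08,0,0,0,0,0,1],
  [-0.13,0,0,0,0,0,1],
  [-0.18,0,0,0,0,0,1],
  [-0.23,0,0,0,0,0,1],
  [-0.28,0,0,0,0,0,1],
  [-0.33,0,0,0,0,0,1],
  [-0.35,0,0,0,0,0,1],
])

```text
time_s: 6.67
position: [0.5743, -0.1388, 0.2257]
tcp_rot: [[-0.065, 0.953, 0.296], [0.864, 0.202, -0.461], [-0.499, 0.226, -0.836]]
force: [-0.1, -0.3, -0.2]
opening: 0.175
grasp_force: 30.0
```

```bash
python3 - <<'E'
from h import *
s=read_state();R=np.array(s["tcp_rot"]);g=RT.T@(np.array(s["position"])+R[:,2]*.011-C);ax=RT.T@-R[:,0]
print(s["force"],s["opening"],s["joint_positions"],g,ax,"lid end",g-ax*.212)
for dz,th in((.03,30),(.07,30),(.07,15),(.04,0),(.0,0)):
    Rn=RT@Ro.from_euler('x',30-th,degrees=True).as_matrix()@RT.T@R
    p=C+RT@(g+[0,0,dz]);print(dz,th,(g+[0,0,dz])[2],row(Rn,tcp(p,Rn,.011),s))
E
```

```text
[-0.13010578 -0.31918182 -0.15007311] 0.17485129078965034 [-14.14959166  25.94246707 104.93405982 -45.31125162  31.83295738
  13.0879822 ] [ 0.04273481 -0.23542595  0.2165377 ] [-0.00286542 -0.86633538  0.4994545 ] lid end [ 0.04334228 -0.05176285  0.11065335]
0.03 30 0.2465377027437536 [-0.05   0.023 -0.084 -0.    -0.    -0.   ]
0.07 30 0.2865377027437536 [-0.117  0.053 -0.195 -0.    -0.    -0.   ]
0.07 15 0.2865377027437536 [-0.126  0.052 -0.194  0.001  0.322  0.086]
0.04 0 0.2565377027437536 [-0.084  0.029 -0.107  0.002  0.644  0.173]
0.0 0 0.2165377027437536 [-0.018 -0.001  0.005  0.002  0.644  0.173]
```

>>> step_arm([
  [-0.025,0.011,-0.042,0,0,0,1],
  [-0.067,0.03,-0.112,0,0,0,1],
  [-0.1,0.045,-0.168,0,0.05,0.013,1],
  [-0.12,0.053,-0.195,0,0.13,0.035,1],
  [-0.126,0.052,-0.194,0,0.23,0.062,1],
  [-0.126,0.052,-0.194,0.001,0.322,0.086,1],
  [-0.11,0.045,-0.165,0.001,0.42,0.113,1],
  [-0.1,0.038,-0.14,0.002,0.5,0.134,1],
])

```text
time_s: 7.33
position: [0.5749, -0.1413, 0.2782]
tcp_rot: [[-0.077, 0.96, 0.268], [0.991, 0.104, -0.089], [-0.113, 0.258, -0.959]]
force: [0.4, -1.0, -0.6]
opening: 0.174
grasp_force: 30.0
```

```bash
python3 - <<'E'
from h import *
s=read_state();R=np.array(s["tcp_rot"]);g=RT.T@(np.array(s["position"])+R[:,2]*.011-C);ax=RT.T@-R[:,0]
print(s["force"],s["opening"],g,ax,"lid end",g-ax*.212)
th0=np.degrees(np.arcsin(ax[2]));print(th0)
for y,z,th in((-.235,.25,0),(-.155,.23,0),(-.155,.213,0)):
    Rn=RT@Ro.from_euler('x',th0-th,degrees=True).as_matrix()@RT.T@R
    p=C+RT@[g[0],y,z];print(row(Rn,tcp(p,Rn,.011),s))
E
```

```text
[ 0.43181043 -0.98747344 -0.61458506] 0.17430811799035453 [ 0.04314675 -0.23385821  0.26769513] [-0.0013994  -0.99358653  0.11306571] lid end [ 0.04344342 -0.02321786  0.2437252 ]
6.49207046628294
[-0.001 -0.015  0.057  0.     0.139  0.037]
[ 0.271 -0.025  0.092  0.     0.139  0.037]
[ 0.278 -0.04   0.146  0.     0.139  0.037]
```

>>> step_arm([
  [0.02,-0.012,0.045,0,0.06,0.015,1],
  [0.07,-0.018,0.065,0,0.12,0.03,1],
  [0.14,-0.022,0.08,0,0.139,0.037,1],
  [0.21,-0.027,0.1,0,0.139,0.037,1],
  [0.26,-0.033,0.12,0,0.139,0.037,1],
  [0.278,-0.04,0.146,0,0.139,0.037,1],
  [0.278,-0.04,0.146,0,0.139,0.037,1],
  [0.278,-0.04,0.146,0,0.139,0.037,1],
])

```text
time_s: 8.0
position: [0.5681, -0.0641, 0.2225]
tcp_rot: [[-0.078, 0.963, 0.256], [0.997, 0.076, 0.016], [-0.004, 0.257, -0.966]]
force: [-0.3, 0.5, 0.2]
opening: 0.166
grasp_force: 30.0
```

```bash
python3 - <<'E'
from h import *
s=read_state();R=np.array(s["tcp_rot"]);g=RT.T@(np.array(s["position"])+R[:,2]*.011-C);ax=RT.T@-R[:,0]
print(s["force"],s["moment"],s["opening"],g,ax,np.abs(s["qvel"]).max())
c=cap("side");t=cap("top")
for k in(c,t):print(proj(k,C+RT@(g+ax*.076)),proj(k,C+RT@(g-ax*.212)))
a=np.asarray(c["image"])[60:240,180:360,::-1];b=np.asarray(t["image"])[100:260,150:310,::-1]
cv2.imwrite("pics/f.png",np.hstack([cv2.resize(a,(400,400)),cv2.resize(b,(400,400))]))
E
```

```text
[-0.34498356  0.49049387  0.22877483] [-0.15358223  0.211863    0.01938458] 0.165630629763393 [ 0.04239027 -0.15519648  0.21183834] [-4.77398845e-04 -9.99993188e-01  3.66019469e-03] 1.5711032953123771
[311.29355848 178.77662061] [241.01068676 131.24387681]
[288.32524756 155.58363591] [195.9127298  162.23765945]
```

View pics/f.png

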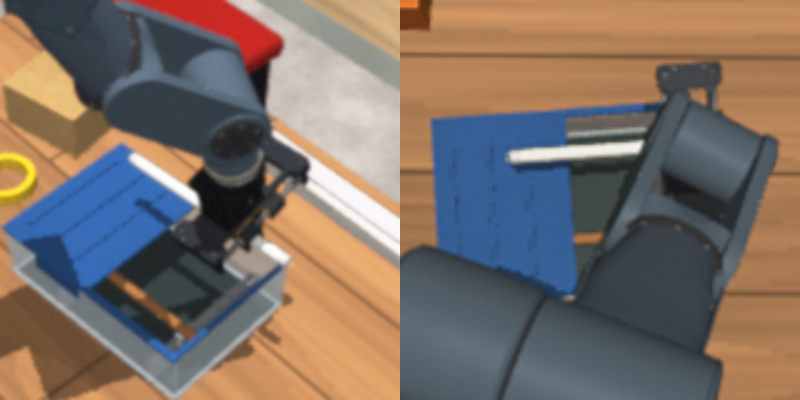

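In the side crop the tube's ends are at (133,158) and (287,260), i.e. (240,131) and (309,177) in full pixels. That is within about 2 px of the level prediction, and the dowel is still lying in its lane. I'll settle briefly and hand in.

>>> step_arm([
  [0,0,0,0,0,0,1],
  [0,0,0,0,0,0,1],
  [0,0,0,0,0,0,1],
  [0,0,0,0,0,0,1],
  [0,0,0,0,0,0,1],
  [0,0,0,0,0,0,1],
  [0,0,0,0,0,0,1],
  [0,0,0,0,0,0,1],
])

```text
time_s: 8.77
position: [0.5682, -0.064, 0.2232]
tcp_rot: [[-0.078, 0.963, 0.257], [0.997, 0.076, 0.016], [-0.004, 0.258, -0.966]]
force: [0.5, -0.5, -1.7]
opening: 0.168
grasp_force: 30.0
```

```bash
python3 - <<'E'
from h import *
s=read_state();print(s["position"],np.abs(s["qvel"]).max(),s["tcp_rot"][2],s["opening"])
print(hand_in())
E
```

```text
[ 0.56823151 -0.06399164  0.22323272] 0.1327301309861509 [-0.0040112   0.25776693 -0.9661988 ] 0.16832239520988793
the job is handed in; nothing more can be done
None
```

The tube is out of the tote and held still and level about 10 cm above its top at 30 N grip, with the dowel still lying in its lane; the job is handed in at about 9 s, with no verdict shown.

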